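Swing the bench magnifier over the tin of panel pins

ROBOT

A 6-joint arm with a two-finger parallel gripper is mounted at the origin on the work surface; the furniture and walls round the work are solid. World frame = base frame: x ahead of the robot, y to its left, z up, the work surface at z = 0. Lengths are in mm, angles in rad, forces in N, time in s.
With the tool pointing down it reaches from about 350 to 775 mm from the base axis. Payload 7.3 kg.
Tool frame: the origin (TCP) lies midway between the tips of the shut fingers; the grasp point (between the pads) lies behind it (ctrl.grip_point_offset is the z of the grasp point in the tool frame, in mm); z points along the fingers, y is the line along which they close (so a half turn about z gives the same grasp; the last joint's range is limited). The gripper opens to 92 mm and grips with 3 to 60 N. Pads are 19 mm wide; open, the fingers measure 130 mm over their backs; the gripper's body (75 mm by 190 mm) begins 47 mm behind the grasp point.
Start: joints at [-1.342, 0.342, 1.524, -0, 1.275, -0.146], TCP at [192.219, -488.566, 226.741] pointing down, gripper open.
Joint ranges: [-2.53, 2.53], [-0.77, 2.02], [0.04, 2.7], [-1, 4.14], [0.28, 2.66], [-3.11, 3.11]. Speed limits (rad/s): [2.57, 2.57, 3.14, 3.14, 3.14, 3.14].

INTERFACE

Orientations are given as a rotation vector (axis times angle).
In Python, from bench import ctrl gives the robot as it stands. The module is installed in compiled form; this text tells all that it offers.
- The arm moves only by the tool carry_out, never from a script. Its argument "rows" is a list that holds one entry, the list of rows, each a list of 7 numbers: the shift along the world's x, y, z scaled (see below), then the turn, a rotation vector about the world's x, y, z scaled (see below), then the closure in counts, from 0 (fully open) to 255 (shut). A call has 1 to 20 rows; each row is the pose to reach, as a shift and turn from the pose commanded when the call began, turning the shorter way round; what a row does not reach only later rows make up. The controller multiplies each number of a shift by 300 mm and each number of a turn by pi rad. A row lasts 1/12 s, in which the tool goes at most 41.7 mm and 7.16 degrees, less where a joint would pass 70% of its speed; a pose out of reach is approached as far as the arm can. A call with a number of a shift or a turn outside -1 to 1 is refused whole. A call with a gripper value outside its range is refused whole. The fingers move at their own pace and stop on an object; the grip force is fixed at half the most. Time passes only in rows, so rows that repeat a pose let the fingers close. It gives the time, the measured TCP pose, the force, the opening and the grip force at its end, in the units of the state.
- ctrl.observe(): the state, without advancing time (a new reading comes with each control period).
- ctrl.camera(name): name is "side" or "top"; returns the picture (400x640x3 uint8, blue, green, red); there is no depth.
- ctrl.camera_model(name): a dict with "fov_y" (degrees; the focal length in pixels is half the picture's height over the tangent of half this angle, whatever the lens; pixels are square), "cx", "cy" (the principal point, pixels), "distortion" ([k1, k2, p1, p2, k3] as OpenCV has them; the pictures are not rectified), "R" (3x3) and "t" (3): a world point X has camera coordinates R X + t. Camera axes: x right, y down, z forward; pixel columns grow to the right and rows downward; lengths in mm; the calibration is good to about 2 mm. A picture is of the moment at which its call begins. camera_model takes no time and is no camera call.
- ctrl.close_job(): hands the job in; it is judged then, once.
The state is a dict: "time_s": time; "qpos": joint angles; "joint_vel": joint speeds; "joint_torque": joint torques, N m; "position": TCP position; "orientation": TCP orientation; "wrist_force": force on the tool from outside, world axes, zero at the start; "wrist_torque": the same for the moment, N m; "gripper_width": finger opening in mm; "grasp_force": force on a finger pad.
Only numpy, scipy, OpenCV 4.12 (cv2) and the standard library are available. Lean on these libraries where they do the work, as an engineer would, in place of code of your own. Each camera call takes 0.05 s, during which the arm holds its last target. There are 200 camera calls.

TASK

Swing the bench magnifier round on its stiff arm until its lens stands straight above the middle of the open metal tin, then let go of it and leave it there. The tin itself stays where it stands.

Things in the scene. Friction and masses are not known exactly. Their poses are not given: they have to be found in the camera images.
- lens (a point): Centre of the magnifier's round glass lens, 131 mm above the bench, in a dark rim 102 mm across and 12 mm thick. It swings level on a steel bar, 200 mm from an upright hinge atop the post of a round steel foot (128 mm across, fixed, nearer the robot; hub top at 154 mm). The hinge is stiff (0.3 N m, 1.2 N at the handle), stays where released; the arm starts swung to the robot's right.
- handle (a point): Upright black round peg, 20 mm thick with two thin steel bands, on the outer end of the lens rim, in line with hinge and lens, 256 mm from the hinge axis. The point is on its axis, 165 mm above the bench; its own x axis is level and points straight away from the hinge, z up. Peg top at 187 mm, rim top 137 mm: can be gripped from above at any yaw.
- tin: Open round tin of plain grey metal holding panel pins, 69 mm across, 38 mm tall, loose on the bench; origin at the centre of its underside. It stands under the path of the lens, 200 mm from the hinge axis give or take 9 mm. A glass jar (61 mm across, 82 mm tall) and a whitish plastic can cap (60 mm across, 29 mm tall) stand under the same path, in any order.
Things that resemble listed ones, but are neither listed nor needed, are in the scene too. Leave any blue or yellow look-alike of the tin alone.

How it is judged:
By the outcome, as a careful person would: the job done as asked, in the order asked, and still so for the second after the job is handed in, with the robot touching nothing.
It also fails if it takes over 43 s, if anything falls off the work surface, if the arm or the gripper's body presses on something with over 40 N, if the wrist force passes 120 N, or if a joint passes its speed limit or range.

## Working session

There is one attempt and no reset: what is moved stays moved. The work goes in short steps, Python scripts to look and compute and a tool call to move; the robot and the scene stay as the last step left them, time stands still between calls to the robot, and variables do not carry over. Pictures are saved under pics/ and viewed, at most 10 in all, crops included, and the job is handed in when it is done.

Besides the shell and the picture viewer there is one more tool, called after ">>>" by a JSON object that holds its "api" and its "payload". carry_out: Moves the arm, as the interface text tells. Shifts and turns lie within -1 to 1; 1 stands for 300 mm of shift or pi rad of turn. Its arguments: {"type":"object","properties":{"rows":{"type":"array"}},"required":["rows"]}

```bash
mkdir -p pics; cat > h.py <<'E'
import numpy as np, cv2
from bench import ctrl
def cast(name,uv,z):
    m=ctrl.camera_model(name); f=200/np.tan(np.radians(m["fov_y"])/2)
    K=np.array([[f,0,m["cx"]],[0,f,m["cy"]],[0,0,1]]); R=np.array(m["R"]); t=np.array(m["t"])
    p=cv2.undistortPoints(np.array(uv,float).reshape(-1,1,2),K,np.array(m["distortion"],float)).reshape(-1,2)
    d=np.c_[p,np.ones(len(p))]@R; c=-R.T@t
    return c+d*((z-c[2])/d[:,2])[:,None]
def proj(name,X):
    m=ctrl.camera_model(name); f=200/np.tan(np.radians(m["fov_y"])/2)
    K=np.array([[f,0,m["cx"]],[0,f,m["cy"]],[0,0,1]]); R=np.array(m["R"]); t=np.array(m["t"],float)
    return cv2.projectPoints(np.array(X,float).reshape(-1,1,3),cv2.Rodrigues(R)[0],t,K,np.array(m["distortion"],float))[0].reshape(-1,2)
E
python3 - <<'E'
from h import *
for n in("top","side"):
    cv2.imwrite(f"pics/{n}1.png",ctrl.camera(n)); m=ctrl.camera_model(n); print(n,m, -np.array(m["R"]).T@np.array(m["t"]))
print(ctrl.observe(), ctrl.grip_point_offset)
E
```

```text
top {'fov_y': 43.874674204989944, 'cx': 320.7741705589846, 'cy': 194.22117303151342, 'distortion': array([-0.05942805,  0.        ,  0.        ,  0.        ,  0.        ]), 'R': array([[ 0.00700143, -0.99997028, -0.00322888],
       [-0.99307051, -0.00657425, -0.11733604],
       [ 0.11731132,  0.00402803, -0.99308702]]), 't': array([-79.87296103, 448.55791528, 927.95044429])} [337.14977007 -80.65946669 973.90964843]
side {'fov_y': 50.45681841235307, 'cx': 312.98347102873873, 'cy': 197.15427862418758, 'distortion': array([-0.00593484,  0.        ,  0.        ,  0.        ,  0.        ]), 'R': array([[ 0.90997309,  0.41463899, -0.00484548],
       [ 0.20163935, -0.45267104, -0.86857959],
       [-0.36234037,  0.78940702, -0.495526  ]]), 't': array([-377.96402396,  -17.47310458, 1133.02149012])} [ 757.99978513 -745.60606159  544.43340872]
{'time_s': 0.1, 'qpos': array([-1.34201556e+00,  3.42641032e-01,  1.52493911e+00,  1.45831588e-05,
        1.27537954e+00, -1.46017509e-01]), 'joint_vel': array([ 0.0002231 , -0.00357832, -0.00258999, -0.00074717,  0.00049216,
        0.0013529 ]), 'joint_torque': array([ 1.39230200e-03, -4.32006133e+01, -2.44694495e+01,  7.19041144e-02,
        5.25509776e-02, -4.88398518e-05]), 'position': array([ 192.12726927, -488.18987976,  226.1145401 ]), 'orientation': array([-3.08524873e+00, -5.85030769e-01,  6.69135820e-05]), 'wrist_force': array([ 0.85366607,  0.05150279, -0.62603851]), 'wrist_torque': array([0.01333263, 0.0078492 , 0.04088208]), 'grasp_force': 0.0, 'gripper_width': 91.60029478214327} -18.8
```

View pics/top1.png

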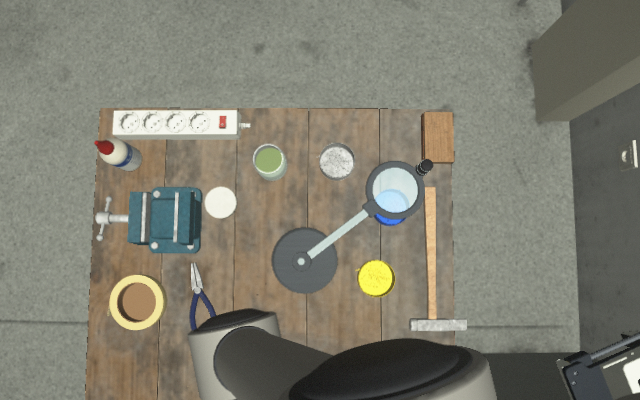

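View pics/side1.png

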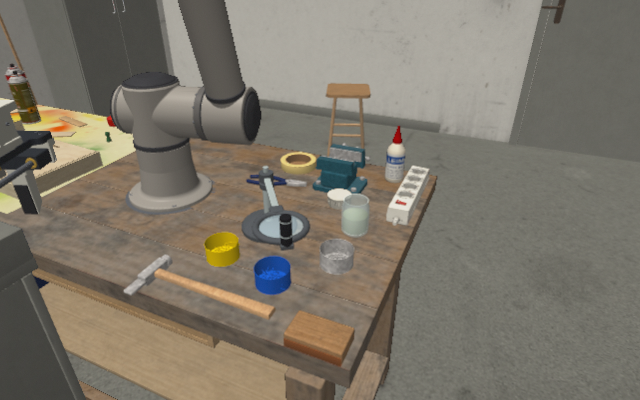

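The top view shows the post hub near (301,262), the lens at (395,190) and the peg at (424,167). Candidates for the tin:
- plain grey with pins: top (337,161), side (337,257)
- blue: top (392,205)
- yellow: top (376,278)
- glass jar: (269,162)
- white cap: (220,203)

The grey one fits. I'll confirm it in a crop and measure.

```bash
python3 - <<'E'
from h import *
im=cv2.imread("pics/top1.png"); s=cv2.imread("pics/side1.png")
a=cv2.resize(im[130:300,250:450],None,fx=3,fy=3,interpolation=cv2.INTER_CUBIC)
b=cv2.resize(s[230:280,300:360],None,fx=3,fy=3)
a[-150:,-180:]=b
cv2.imwrite("pics/crop1.png",a)
hsv=cv2.cvtColor(im,cv2.COLOR_BGR2HSV)
m=((hsv[...,1]<45)).astype(np.uint8)*255; w=np.zeros_like(m); w[135:187,312:362]=m[135:187,312:362]
w=cv2.morphologyEx(w,cv2.MORPH_OPEN,np.ones((3,3)))
c=max(cv2.findContours(w,0,2)[0],key=cv2.contourArea); e=cv2.minEnclosingCircle(c); print("tin px",e,cv2.boundingRect(c))
x,y,ww,hh=cv2.boundingRect(c)
print("tin@38",cast("top",[e[0],(x,y+hh/2),(x+ww,y+hh/2)],38))
print("hub@154",cast("top",[(301,262)],154),"lens@137",cast("top",[(395,190)],137))
print("peg@187",cast("top",[(427,164)],187), cast("side",[(286,217)],187))
E
```

```text
tin px ((338.670166015625, 158.6992645263672), 22.074766159057617) (319, 138, 39, 43)
tin@38 [[ 516.41231261 -110.64549996   38.        ]
 [ 514.60911635  -72.99866826   38.        ]
 [ 515.10866586 -147.65773968   38.        ]]
hub@154 [[321.97312839 -45.7199086  154.        ]] lens@137 [[ 444.07434207 -203.41319423  137.        ]]
peg@187 [[ 480.25977421 -248.24239249  187.        ]] [[ 483.99489437 -250.72060777  187.        ]]
```

View pics/crop1.png

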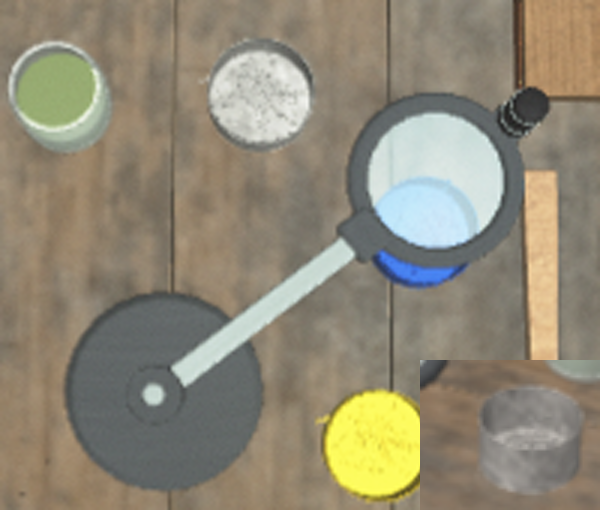

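The crop confirms the plain grey tin with pins, with its rim centre at about top (336.9,160.6). The geometry checks out: lens 199.5 mm and peg 257 mm from the hub, tin about 200 mm. I'll move above the peg with the fingers closing along the tangent.

>>> {"api": "carry_out", "payload": {"rows": [[[0.957, 0.803, 0, 0, 0, -0.409, 0], [0.957, 0.803, 0, 0, 0, -0.409, 0], [0.957, 0.803, 0, 0, 0, -0.409, 0], [0.957, 0.803, 0, 0, 0, -0.409, 0], [0.957, 0.803, 0, 0, 0, -0.409, 0], [0.957, 0.803, 0, 0, 0, -0.409, 0], [0.957, 0.803, 0, 0, 0, -0.409, 0], [0.957, 0.803, 0, 0, 0, -0.409, 0], [0.957, 0.803, 0, 0, 0, -0.409, 0], [0.957, 0.803, 0, 0, 0, -0.409, 0], [0.957, 0.803, 0, 0, 0, -0.409, 0], [0.957, 0.803, 0, 0, 0, -0.409, 0], [0.957, 0.803, 0, 0, 0, -0.409, 0], [0.957, 0.803, 0, 0, 0, -0.409, 0], [0.957, 0.803, 0, 0, 0, -0.409, 0]]]}}

```text
time_s: 1.35
position: [479.0, -247.9, 226.6]
orientation: [2.823, -1.379, -0.001]
wrist_force: [-0.7, 0.5, -0.9]
gripper_width: 91.6
grasp_force: 0.0
```

```bash
python3 - <<'E'
from h import *
s=ctrl.camera("side"); cv2.imwrite("pics/side2f.png",s)
cv2.imwrite("pics/side2.png",cv2.resize(s[120:300,200:400],None,fx=3,fy=3))
o=ctrl.observe();print(o["time_s"],o["position"],o["orientation"],o["qpos"])
print("tin side rim",cast("side",[(337.2,245)],38))
E
```

```text
1.4 [ 478.94351392 -248.00906317  226.62205507] [ 2.82217521e+00 -1.38009588e+00 -6.06334374e-04] [-6.19874008e-01  3.68636058e-01  1.48442470e+00 -1.09581480e-04
  1.28890569e+00  1.86060057e+00]
tin side rim [[512.60265471 -95.59727432  38.        ]]
```

View pics/side2.png

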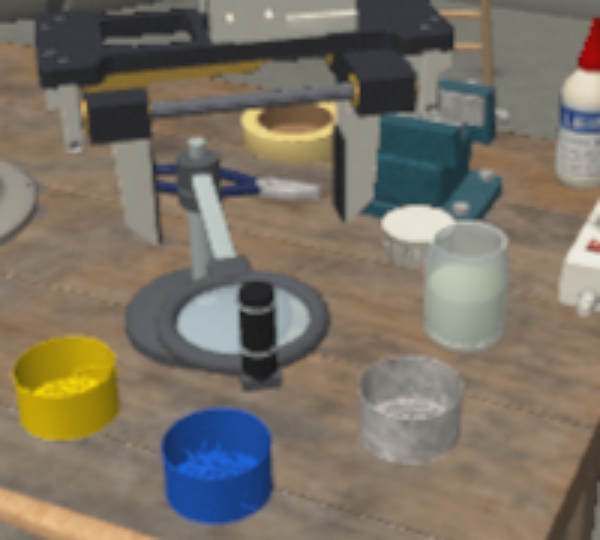

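The peg stands midway between the two fingertips: crop peg top (258,290), tips (150,240) and (355,215). I'll descend and close.

>>> {"api": "carry_out", "payload": {"rows": [[[0, 0, -0.13, 0, 0, 0, 0], [0, 0, -0.256, 0, 0, 0, 0], [0, 0, -0.256, 0, 0, 0, 0], [0, 0, -0.256, 0, 0, 0, 0], [0, 0, -0.256, 0, 0, 0, 255], [0, 0, -0.256, 0, 0, 0, 255], [0, 0, -0.256, 0, 0, 0, 255], [0, 0, -0.256, 0, 0, 0, 255], [0, 0, -0.256, 0, 0, 0, 255], [0, 0, -0.256, 0, 0, 0, 255], [0, 0, -0.256, 0, 0, 0, 255], [0, 0, -0.256, 0, 0, 0, 255], [0, 0, -0.256, 0, 0, 0, 255], [0, 0, -0.256, 0, 0, 0, 255]]]}}

```text
time_s: 2.57
position: [479.3, -247.6, 149.9]
orientation: [2.822, -1.381, -0.0]
wrist_force: [-0.4, -0.0, 1.4]
gripper_width: 29.8
grasp_force: 0.0
```

```bash
python3 - <<'E'
from h import *
o=ctrl.observe();print(o["gripper_width"],o["grasp_force"],o["wrist_force"])
t=cast("top",[(336.9,160.6)],38)[0]; s=cast("side",[(337.1,249)],38)[0]; h=cast("top",[(301,261.5)],154)[0]
hs=cast("side",[(200+197/3,120+143/3)],154)[0]
print(t,s,h,hs)
for q in(t,s):
    d=q-h; a=np.arctan2(d[1],d[0]); print(np.hypot(*d[:2]),a,h[:2]+256*np.array([np.cos(a),np.sin(a)]))
# top-view rim points by radial edges in the saturation-free image
c=np.array([(320,160),(354.8,160),(337,142.5)],float)
print(cast("top",c,38))
E
```

```text
29.78592276455454 0.0 [-0.36336688 -0.03392787  1.41774347]
[ 512.69374436 -107.26726558   38.        ] [ 517.35944823 -108.10952579   38.        ] [322.78674466 -45.71093555 154.        ] [328.80081776 -49.76247942 154.        ]
199.63429140299812 -0.3134532669846402 [ 566.31300251 -124.64737666]
204.33335762781883 -0.3103337123220956 [ 566.5580637  -123.88730033]
[[ 513.64910071  -74.91987111   38.        ]
 [ 514.09348019 -141.52806114   38.        ]
 [ 548.0442649  -107.35832548   38.        ]]
```

Both views agree on the tin at about (514,-107.5), a bearing of -0.312. The fingers are still closing, so I'll finish that and compute the arc.

>>> {"api": "carry_out", "payload": {"rows": [[[0, 0, 0, 0, 0, 0, 255], [0, 0, 0, 0, 0, 0, 255], [0, 0, 0, 0, 0, 0, 255], [0, 0, 0, 0, 0, 0, 255], [0, 0, 0, 0, 0, 0, 255], [0, 0, 0, 0, 0, 0, 255]]]}}

```text
time_s: 3.07
position: [479.4, -247.6, 149.9]
orientation: [-2.822, 1.381, 0.0]
wrist_force: [1.0, 0.5, -0.9]
gripper_width: 19.5
grasp_force: 30.0
```

```bash
python3 - <<'E'
from h import *
o=ctrl.observe();print(o["position"],o["gripper_width"],o["grasp_force"],o["wrist_force"])
h=np.array([322.5,-45.7]);p=np.array([479.2,-247.7])-h;a0=np.arctan2(p[1],p[0]);print(a0,np.hypot(*p))
for i in range(1,13):
    th=(-0.312-a0)*i/12;c,s=np.cos(th),np.sin(th)
    d=np.array([[c,-s],[s,c]])@p-p;print(np.round([*d/300,th/np.pi],3).tolist())
E
```

```text
[ 479.36968518 -247.64842316  149.89757728] 19.489507440992945 29.99990701675415 [ 0.97868985  0.50143873 -0.88084888]
-0.9110224975485958 255.65384800546227
[0.033, 0.027, 0.016]
[0.065, 0.055, 0.032]
[0.095, 0.085, 0.048]
[0.123, 0.117, 0.064]
[0.15, 0.15, 0.079]
[0.175, 0.184, 0.095]
[0.199, 0.22, 0.111]
[0.221, 0.256, 0.127]
[0.241, 0.294, 0.143]
[0.259, 0.332, 0.159]
[0.275, 0.372, 0.175]
[0.289, 0.412, 0.191]
```

Gripped: 19.5 mm opening, 30 N. Now the swing along the arc.

>>> {"api": "carry_out", "payload": {"rows": [[[0.033, 0.027, 0, 0, 0, 0.016, 255], [0.065, 0.055, 0, 0, 0, 0.032, 255], [0.095, 0.085, 0, 0, 0, 0.048, 255], [0.123, 0.117, 0, 0, 0, 0.064, 255], [0.15, 0.15, 0, 0, 0, 0.079, 255], [0.175, 0.184, 0, 0, 0, 0.095, 255], [0.199, 0.22, 0, 0, 0, 0.111, 255], [0.221, 0.256, 0, 0, 0, 0.127, 255], [0.241, 0.294, 0, 0, 0, 0.143, 255], [0.259, 0.332, 0, 0, 0, 0.159, 255], [0.275, 0.372, 0, 0, 0, 0.175, 255], [0.289, 0.412, 0, 0, 0, 0.191, 255], [0.289, 0.412, 0, 0, 0, 0.191, 255], [0.289, 0.412, 0, 0, 0, 0.191, 255]]]}}

```text
time_s: 4.23
position: [567.6, -123.3, 149.9]
orientation: [3.104, -0.482, 0.005]
wrist_force: [6.1, -0.2, -3.7]
gripper_width: 19.3
grasp_force: 30.0
```

```bash
python3 - <<'E'
from h import *
o=ctrl.observe();print(o["position"],o["gripper_width"],o["grasp_force"],o["wrist_force"])
t=ctrl.camera("top"); s=ctrl.camera("side")
cv2.imwrite("pics/both3.png",np.vstack([cv2.resize(t[110:290,230:470],None,fx=2.5,fy=2.5)[:300],cv2.resize(s[170:290,200:440],None,fx=2.5,fy=2.5)]))
E
```

```text
[ 567.64338436 -123.29261537  149.94581415] 19.272395912181942 29.999406337738037 [ 6.05379091 -0.21231857 -3.74535478]
```

View pics/both3.png

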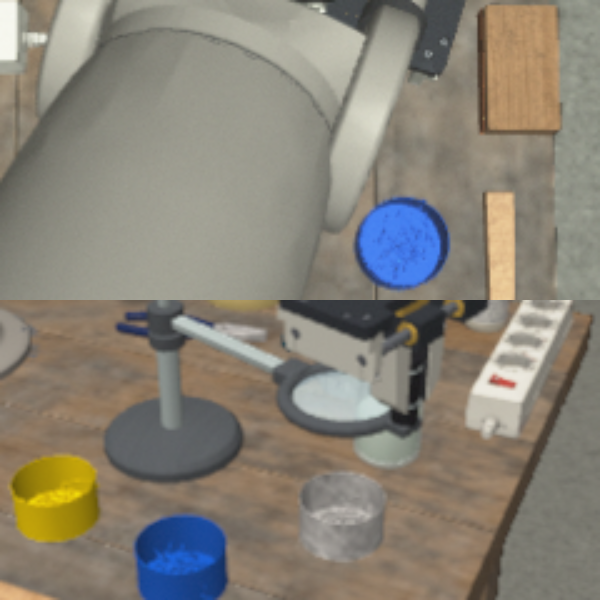

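The lens has swung over toward the tin, with the peg still held (bottom view: lens at about (340,395), tin (342,515)). The arm hides the top view, so I'll release, lift and retreat to check.

>>> {"api": "carry_out", "payload": {"rows": [[[0, 0, 0, 0, 0, 0, 0], [0, 0, 0, 0, 0, 0, 0], [0, 0, 0, 0, 0, 0, 0], [0, 0, 0, 0, 0, 0, 0], [0, 0, 0, 0, 0, 0, 0], [0, 0, 0, 0, 0, 0, 0], [0, 0, 0, 0, 0, 0, 0], [0, 0, 0, 0, 0, 0, 0], [0, 0, 0.1, 0, 0, 0, 0], [0, 0, 0.2, 0, 0, 0, 0], [0, 0, 0.3, 0, 0, 0, 0], [0, 0, 0.3, 0, 0, 0, 0], [0, 0, 0.3, 0, 0, 0, 0]]]}}

```text
time_s: 5.42
position: [566.8, -124.3, 241.8]
orientation: [3.103, -0.485, 0.006]
wrist_force: [-0.3, -0.3, 0.0]
gripper_width: 91.8
grasp_force: 0.0
```

>>> {"api": "carry_out", "payload": {"rows": [[[-0.65, -1, 0, 0, 0, 0, 0], [-0.65, -1, 0, 0, 0, 0, 0], [-0.65, -1, 0, 0, 0, 0, 0], [-0.65, -1, 0, 0, 0, 0, 0], [-0.65, -1, 0, 0, 0, 0, 0], [-0.65, -1, 0, 0, 0, 0, 0], [-0.65, -1, 0, 0, 0, 0, 0], [-0.65, -1, 0, 0, 0, 0, 0], [-0.65, -1, 0, 0, 0, 0, 0], [-0.65, -1, 0, 0, 0, 0, 0], [-0.65, -1, 0, 0, 0, 0, 0], [-0.65, -1, 0, 0, 0, 0, 0]]]}}

```text
time_s: 6.42
position: [371.0, -423.1, 238.8]
orientation: [-3.102, 0.485, 0.002]
wrist_force: [0.2, 0.4, -0.1]
gripper_width: 91.5
grasp_force: 0.0
```

```bash
python3 - <<'E'
from h import *
t=ctrl.camera("top"); cv2.imwrite("pics/top4.png",cv2.resize(t[120:290,250:410],None,fx=3.5,fy=3.5,interpolation=cv2.INTER_CUBIC))
cv2.imwrite("pics/top4f.png",t)
print(ctrl.observe()["position"])
for X in([513,-107.5,131],[566,-124,187],[322.5,-45.7,154],[514,-107.5,38]):
    print(X,((proj("top",X)-[250,120])*3.5)[0])
E
```

```text
[ 371.48191186 -422.80032118  239.14881728]
[513, -107.5, 131] [310.08071606 106.74269294]
[566, -124, 187] [349.63816999 -29.26665094]
[322.5, -45.7, 154] [178.46989527 495.86648599]
[514, -107.5, 38] [304.58259536 139.75084632]
```

View pics/top4.png

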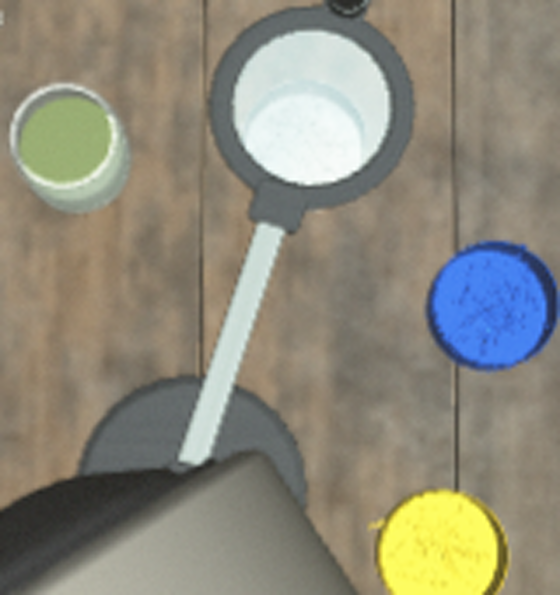

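The top view shows the rim centred at crop (311,107), against (310,107) expected directly above the tin. That is within about 1 mm, the tin hasn't moved (centre about (304,140)), and the gripper is clear.

```bash
python3 -c "from bench import ctrl; print(ctrl.close_job())"
```

```text
the job is handed in; nothing more can be done
None
```

The magnifier's lens now stands over the middle of the grey tin, within about 1 mm sideways by the last camera check; the peg is released, the tin did not move, and I handed the job in at about 6.5 s.

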